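Put the ring clamp away in a pop-out drawer

ROBOT

A 6-joint arm with a two-finger parallel gripper is mounted at the origin on the work surface. World frame = base frame: x ahead of the robot, y to its left, z up, the work surface at z = 0. Lengths are in m, angles in degrees, forces in N, time in s.
With the tool pointing down it reaches from about 0.35 to 0.725 m from the base axis. Payload 4.3 kg.
Tool frame: the origin (TCP) lies between the finger pads; the fingertips stand arm.tips_ahead ahead of it and the grasp point (between the pads) lies 5 mm behind it (arm.tips_ahead is the distance from the TCP to the fingertips, in m); x points along the fingers, z is the direction in which the jaws open and shut, and the axes are right-handed (so a half turn about x gives the same grasp; the last joint's range is limited). The gripper opens to 85 mm and grips with 20 to 120 N. Pads are 22 mm wide; open, the fingers measure 114 mm over their backs; the gripper's body (76 mm by 85 mm) begins 54 mm behind the grasp point. The pads swing forward as they close: fully open they stand 13 mm farther back than shut.
Start: joints at [-69.803, 21.618, 4.641, 73.018, 0, 83.68], TCP at [0.257, -0.515, 0.245] pointing down, gripper open.
Joint ranges: [-156.06, 156.06], [-48.1, 94.91], [-58.44, 69.94], [-101.28, 121.22], [-78.64, 73.56], [-180, 180]. Speed limits (degrees/s): [147.25, 147.25, 180, 180, 180, 180].

INTERFACE

Orientations are given as [roll, pitch, yaw] about the fixed x, y, z axes, in that order (R = Rz(yaw) Ry(pitch) Rx(roll)).
In Python, from rig import arm gives the robot as it stands.
- The arm moves only by the shell command python3 -m handwheel 'ROWS' [OPENING]. ROWS is JSON, a list of rows, each a list of 4 numbers: the shift along the tool's x, y, z in units of 60 mm (1.0 is 60 mm), then the turn about the tool's x in units of 10 degrees (1.0 is 10 degrees). A call has 1 to 10 rows; each row is the pose to reach, as a shift and turn from the pose measured when the call began, along the tool's axes at that moment; what a row does not reach only later rows make up. A row lasts 1/8 s, in which the tool goes at most 62.5 mm and 10.7 degrees, less where a joint would pass 70% of its speed; a pose out of reach is approached as far as the arm can. A call with a gripper value outside its range is refused whole. OPENING is the opening, from -1 (shut) to 1 (fully open), set as the call begins (- or left out, the last holds). The fingers move at their own pace and stop on an object; the grip force is fixed at half the most. Time passes only in rows, so rows that repeat a pose let the fingers close. It gives the time, the measured TCP pose, the force and the opening at its end, in the units of the state.
- arm.state(): the state, without advancing time (a new reading comes with each control period).
- arm.capture(name): name is "scene" or "top"; returns (picture, depth): 400x640x3 uint8, red, green, blue; 400x640 float32, m along the optical axis (not along the pixel's ray), 0 where there is no reading.
- arm.camera_model(name): a dict with "vfov" (degrees; the focal length in pixels is half the picture's height over the tangent of half this angle, whatever the lens; pixels are square), "cx", "cy" (the principal point, pixels), "dist_coeffs" ([k1, k2, p1, p2, k3] as OpenCV has them; the pictures are not rectified), "R" (3x3) and "t" (3): a world point X has camera coordinates R X + t. Camera axes: x right, y down, z forward; pixel columns grow to the right and rows downward; lengths in m; the calibration is good to about 2 mm. A picture is of the moment at which its call begins. camera_model takes no time and is no camera call.
- arm.finish_job(): hands the job in, once; it reports no verdict.
The state is a dict: "t": time; "joint_positions": joint angles; "qvel": joint speeds; "tau": joint torques, N m; "eef_pos": TCP position; "ee_rot": TCP orientation; "contact_force": force on the tool from outside, world axes, zero at the start; "moment": the same for the moment, N m; "width": opening from 0.0 (shut) to 1.0 (fully open).
Only numpy, scipy, OpenCV 4.12 (cv2) and the standard library are available. Lean on these libraries where they do the work, as an engineer would, in place of code of your own. Each camera call takes 0.05 s, during which the arm holds its last target.

TASK

Clear up the goldsmith's bench: put the wooden ring clamp away in the wide pop-out drawer, laid flat on the drawer's floor beside the steel block and not dropped in. The drawers have no handles: a push on a latched front makes it spring ajar, and pushing a drawer fully home latches it. Leave both drawers latched shut and the other things on the bench where they are.

Things in the scene. Friction and masses are not known exactly. Their poses are not given: they have to be found in the camera images.
- cabinet: Low plywood bench-top cabinet fixed to the bench, 220 deep (its x), 312 wide (its y), 90 high, with two drawers side by side. Origin: centre of its underside, on the bench. The fronts look along its -x (towards the robot) and the drawers slide out along -x. Seen from the robot the narrow drawer is on the left (+y), the wide one on the right. A soldering board 26 high lies between it and the robot, clear of the open drawers.
- wide_drawer (a joint): Travel of the wide drawer, m: 0 latched, positive outwards; stops at -0.007 (pressed in) and 0.160 (open, inside clear of the carcass). Starts latched. Pressing the front in 6 mm or more (12 N; to the stop is fine) and letting go throws it 45 to 60 mm out. Pushing it home to 6 mm or more past 0 (12 N) and letting go latches it at 0. Latched it cannot be pulled; past 45 mm it slides with 1.5 N friction.
- wide_front (a point): On the wide drawer, moving with it: middle of the top edge of the front's outer face (towards the robot), 87 above the bench. The front is a flat wooden panel 201 wide, 84 high, 14 thick, 8 off the carcass when latched. It rises 29 above the drawer's side walls, so it can be pinched over its top edge once ajar. Axes as the cabinet's.
- wide_floor (a point): Centre of the wide drawer's inner floor, 15 above the bench; moves with the drawer. Inside 160 long (x, from the front panel's inner face to the back wall) by 165 wide (y); side walls 8 thick, back wall 10, all 43 high above the floor. Axes as the cabinet's.
- narrow_drawer (a joint): Travel of the narrow drawer, m; same latch, forces, spring and stops as the wide one, 1 N friction. Starts left open by 0.05 to 0.10.
- narrow_front (a point): Point on the narrow drawer's front: the middle of the top edge of its outer face, 87 above the bench; moves with the drawer. The front is 103 wide, 84 high, 14 thick, with a 4 gap to the wide front. The narrow drawer's inside is only 68 wide and it is empty.
- ring_clamp: Wooden ring clamp: a pale beech bar 140 long (its x), 28 wide (y), 22 high (z), two halves with a steel band round the middle, dark leather in the jaws at its +x end, a small dark wedge 10 wide at its -x end (the last 16). 60 to 130 g. Origin: centre of its underside. Lies flat on the bench left or right of the drawers, at any yaw.
- clamp_mid (a point): Middle of the ring clamp, 11 above its underside.
- bench_block: Polished steel bench block 64 x 64 x 16, 0.35 to 0.6 kg, lying flat on the wide drawer's floor near its right (-y) side wall. Origin at the centre of its underside. It may slide a little as the drawer moves.
- bench_pin: Bystander: pale wooden bench pin (flat wedge with a V mouth), 130 long (x) by 62 wide by 20 high, lying on the bench on the side where the clamp is not. Origin near its middle, on its underside.
- jar: Bystander: glass jar with metal lid, 60 across, 90 high, standing in front of the narrow drawer, between it and the soldering board. Origin at the centre of its foot.
- hammer: Bystander: small hammer 160 long (x, handle to -x) lying right of the cabinet. Origin at its middle, on its underside.
Mind the look-alikes: they are no part of the job. Leave any blue, purple or red look-alike of the ring_clamp alone.

How it is judged (in metres and radians):
On the way, in this order (a step that is already met when the one before it is completed fails the run):
1. the wide drawer has sprung ajar (value of joint wide_drawer above 0.035 m), for 0.1 s.
2. the ring clamp lies flat on the wide drawer's floor, let go (x of clamp_mid in the frame of wide_floor between -0.045 and 0.045 m and y of clamp_mid in the frame of wide_floor between -0.075 and 0.075 m and z of clamp_mid in the frame of wide_floor between 0.005 and 0.019 m and angle between ring_clamp's own x axis and vertical between 1.45 and 1.69 rad and contact force between ring_clamp and the fingers below 0.3 N and linear speed of ring_clamp below 0.03 m/s), for 0.2 s.
At the end, for the whole second after the job is handed in: Both drawers latched shut (within 4 mm of 0, staying there untouched); the ring clamp lies flat (within 0.12 rad) on the wide drawer's floor, its middle 5 to 19 mm above the floor and so not on the block; the block still lies flat on the drawer's floor; all at rest (x of clamp_mid in the frame of wide_floor between -0.045 and 0.045 m and y of clamp_mid in the frame of wide_floor between -0.075 and 0.075 m and z of clamp_mid in the frame of wide_floor between 0.005 and 0.019 m and angle between ring_clamp's own x axis and vertical between 1.45 and 1.69 rad and value of joint wide_drawer between -0.003 and 0.004 m and value of joint narrow_drawer between -0.003 and 0.004 m and z of bench_block in the frame of wide_floor below 0.005 m and linear speed of each of ring_clamp, bench_block below 0.02 m/s).
It fails at once if bench pin, jar or hammer displaced by more than 20 mm, or the jar tipped (distance of any of bench_pin, jar, hammer from where it was at the start of the episode above 0.02 m or angle between jar's own z axis and vertical above 0.3 rad).
It fails at once if the ring clamp dropped or flung: moving faster than 0.6 m/s while not held (linear speed of ring_clamp above 0.6 m/s and contact force between ring_clamp and the fingers below 0.3 N).
It also fails if it takes over 72 s, if anything falls off the work surface, if the arm or the gripper's body presses on something with over 40 N, if the wrist force passes 120 N, or if a joint passes its speed limit or range.

## Working session

There is one attempt and no reset: what is moved stays moved. The work goes in short steps, Python scripts to look and compute and a shell command to move; the robot and the scene stay as the last step left them, time stands still between calls to the robot, and variables do not carry over. Pictures are saved under pics/ and viewed, and the job is handed in when it is done.

```bash
ls; mkdir -p pics
python3 - <<'E'
from rig import arm
import cv2
print(arm.tips_ahead); print(arm.state())
for n in ("scene","top"):
    p,d=arm.capture(n); cv2.imwrite(f"pics/{n}0.png",p[:,:,::-1]); 
    import numpy as np; np.save(f"pics/{n}0d.npy",d)
    print(arm.camera_model(n))
E
```

```text
pics
0.014
{'t': 0.0, 'joint_positions': array([-6.98037569e+01,  2.16607906e+01,  4.56536582e+00,  7.30184897e+01,
        1.26239875e-03,  8.36814017e+01]), 'qvel': array([ 0.03180592,  0.07641683, -0.04186963,  0.05504594, -0.01400102,
        0.03242363]), 'tau': array([ 8.70924159e-04, -4.63601303e+01,  2.69876897e+01,  2.06778006e-02,
       -6.02823843e-05,  1.31762675e-06]), 'eef_pos': array([ 0.25650761, -0.51393695,  0.24438831]), 'ee_rot': array([173.0464775 ,  89.88607851, 109.56131769]), 'contact_force': array([-0.13702074,  0.02742727, -0.3407479 ]), 'moment': array([-0.03339625,  0.02701727, -0.00777208]), 'width': 0.9993192491770112}
{'vfov': 53.83566553753967, 'cx': 324.90530771033355, 'cy': 199.0130824376951, 'dist_coeffs': array([-0.00874669,  0.        ,  0.        ,  0.        ,  0.        ]), 'R': array([[ 0.18355624,  0.98300849,  0.00118652],
       [ 0.79169647, -0.14711703, -0.59293614],
       [-0.58268671,  0.10977649, -0.80524861]]), 't': array([-0.16153149, -0.38715123,  1.29332725])}
{'vfov': 51.702911445839064, 'cx': 311.5938972815878, 'cy': 203.06796877414442, 'dist_coeffs': array([-0.10977498,  0.        ,  0.        ,  0.        ,  0.        ]), 'R': array([[ 0.00504417, -0.9998764 ,  0.01489099],
       [-0.9978106 , -0.00601463, -0.06586226],
       [ 0.06594368, -0.01452616, -0.99771761]]), 't': array([0.04262063, 0.52296682, 1.17913023])}
```

View pics/scene0.png

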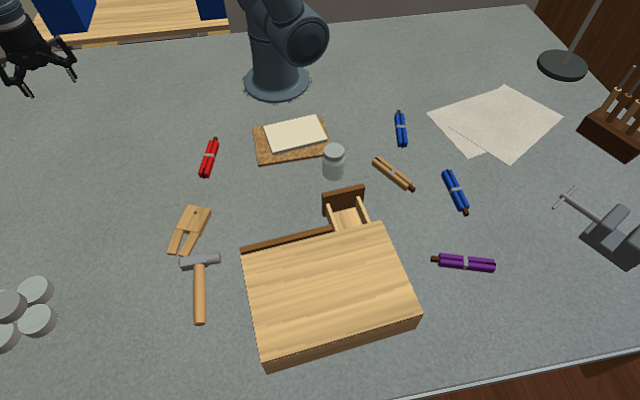

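View pics/top0.png

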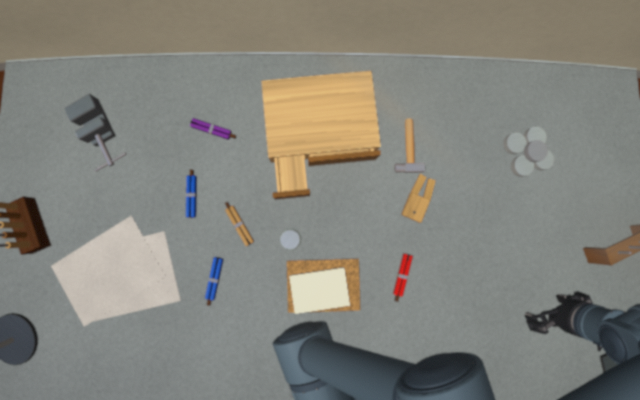

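The beech ring clamp is at top (239,224) / scene (393,173). The look-alikes are blue at (191,194) and (214,280), purple at (213,129) and red at (403,277). The other pale wooden item, at (420,198), is the bench pin with its V mouth. I'll confirm with a crop and measure.

```bash
cat > h.py <<'E'
import numpy as np, cv2
from rig import arm
def K(n):
    c=arm.camera_model(n); f=200/np.tan(np.radians(c['vfov']/2))
    return np.array([[f,0,c['cx']],[0,f,c['cy']],[0,0,1.]]),c
def ray(n,uv,z):
    k,c=K(n); uv=np.array(uv,float).reshape(-1,1,2)
    p=cv2.undistortPoints(uv,k,np.array(c['dist_coeffs']))[:,0]
    R=np.array(c['R']);t=np.array(c['t']); o=-R.T@t
    d=np.c_[p,np.ones(len(p))]@R
    s=(z-o[2])/d[:,2]
    return o+d*s[:,None]
def proj(n,X):
    k,c=K(n); return cv2.projectPoints(np.array(X,float).reshape(-1,1,3),cv2.Rodrigues(np.array(c['R']))[0],np.array(c['t']),k,np.array(c['dist_coeffs']))[0][:,0]
def cloud(n,d):
    k,c=K(n); v,u=np.mgrid[:400,:640]
    p=cv2.undistortPoints(np.c_[u.ravel(),v.ravel()].astype(float).reshape(-1,1,2),k,np.array(c['dist_coeffs']))[:,0]
    X=np.c_[p,np.ones(len(p))]*d.ravel()[:,None]
    return ((X-np.array(c['t']))@np.array(c['R'])).reshape(400,640,3)
E
python3 - <<'E'
from h import *
a=cv2.imread('pics/top0.png'); b=cv2.imread('pics/scene0.png')
c1=cv2.resize(a[185:260,200:300],(800//2*1,300),interpolation=cv2.INTER_CUBIC)
c2=cv2.resize(b[140:215,340:440],(400,300),interpolation=cv2.INTER_CUBIC)
c3=cv2.resize(a[60:210,250:400],(400,300*4//3))[:300]
c4=cv2.resize(b[180:330,230:430],(400,300))
cv2.imwrite('pics/crop0.png',np.vstack([np.hstack([c1,c2]),np.hstack([cv2.resize(a[60:210,240:440],(400,300)),c4])]))
d=np.load('pics/top0d.npy'); P=cloud('top',d)
hsv=cv2.cvtColor(a,cv2.COLOR_BGR2HSV)
m=((hsv[...,1]>70)&(hsv[...,0]>5)&(hsv[...,0]<30)).astype(np.uint8)
n,l,s,ce=cv2.connectedComponentsWithStats(m)
for i in range(1,n):
    if s[i,4]>150:
        q=P[l==i]; print(s[i],ce[i].round(1),np.median(q,0).round(3), 'z90',np.percentile(q[:,2],90).round(3))
i=l[224,239]; print('clamp label',i)
c=np.argwhere(l==i)[:,::-1]; w=ray('top',c,0.02)[:,:2]
r=cv2.minAreaRect((w*1000).astype(np.float32)); print(r, cv2.boxPoints(r))
ds=np.load('pics/scene0d.npy'); Q=cloud('scene',ds)
hs=cv2.cvtColor(b,cv2.COLOR_BGR2HSV)
# cabinet top
for nm,PP in(('top',P),('scene',Q)):
    mm=((PP[...,2]>0.08)&(PP[...,2]<0.1)&(PP[...,0]>0.5)&(abs(PP[...,1])<0.4)).astype(np.uint8)
    n2,l2,s2,c2=cv2.connectedComponentsWithStats(mm)
    for j in range(1,n2):
        if s2[j,4]>40:
            q=PP[l2==j]; r=cv2.minAreaRect((q[:,:2]*1000).astype(np.float32)); print(nm,s2[j],np.median(q[:,2]),r,cv2.boxPoints(r).round().tolist())
E
```

```text
[  262    71   119   128 10811] [318.1 124.5] [0.74  0.038 0.089] z90 0.092
[405 118  10  45 380] [409.4 140.6] [ 0.709 -0.241  0.023] z90 0.026
[402 174  33  49 875] [418.5 199.3] [ 0.533 -0.268  0.018] z90 0.022
[   0  197   50   57 1846] [ 23.9 225.4] [0.448 0.882 0.059] z90 0.127
[226 203  15  22 181] [232.4 214. ] [0.489 0.275 0.019] z90 0.023
[236 224  17  22 199] [244.2 234.6] [0.429 0.239 0.02 ] z90 0.023
[584 226  56  39 909] [613.9 249.8] [ 0.383 -0.828  0.104] z90 0.108
[ 287  259   73   54 1579] [328.2 278.5] [ 0.326 -0.021  0.011] z90 0.015
clamp label 0
((547.376220703125, -12.7550048828125), (1338.45263671875, 2179.6181640625), 1.0874748229980469) [[ -142.4129  1064.1566]
 [ -101.0462 -1115.069 ]
 [ 1237.1653 -1089.6666]
 [ 1195.7986  1089.559 ]]
top [ 262   70  119   88 8670] 0.08924137146747023 ((769.2210083007812, 23.596725463867188), (223.2411346435547, 314.8580627441406), 6.3860273361206055) [[641.0, 168.0], [676.0, -145.0], [898.0, -120.0], [863.0, 192.0]]
top [308 150  73  12 389] 0.08605009925603484 ((649.6907348632812, -43.09868621826172), (15.340751647949219, 202.2902069091797), 6.005988121032715) [[631.0, 57.0], [653.0, -144.0], [668.0, -143.0], [647.0, 58.0]]
top [272 189  38   9 201] 0.08580250621472905 ((545.0148315429688, 104.26778411865234), (14.314223289489746, 102.7408218383789), 6.082956314086914) [[532.0, 155.0], [543.0, 52.0], [558.0, 54.0], [547.0, 156.0]]
scene [321 184  44  16 277] 0.08607986458333823 ((547.8214721679688, 103.74398803710938), (16.278522491455078, 102.8812255859375), 5.7152485847473145) [[535.0, 154.0], [545.0, 52.0], [561.0, 53.0], [551.0, 156.0]]
scene [  239   220   185   144 17452] 0.09039960336983724 ((757.6328735351562, 24.022308349609375), (244.8329315185547, 312.4767761230469), 6.117574214935303) [[619.0, 166.0], [653.0, -144.0], [896.0, -118.0], [863.0, 192.0]]
```

View pics/crop0.png

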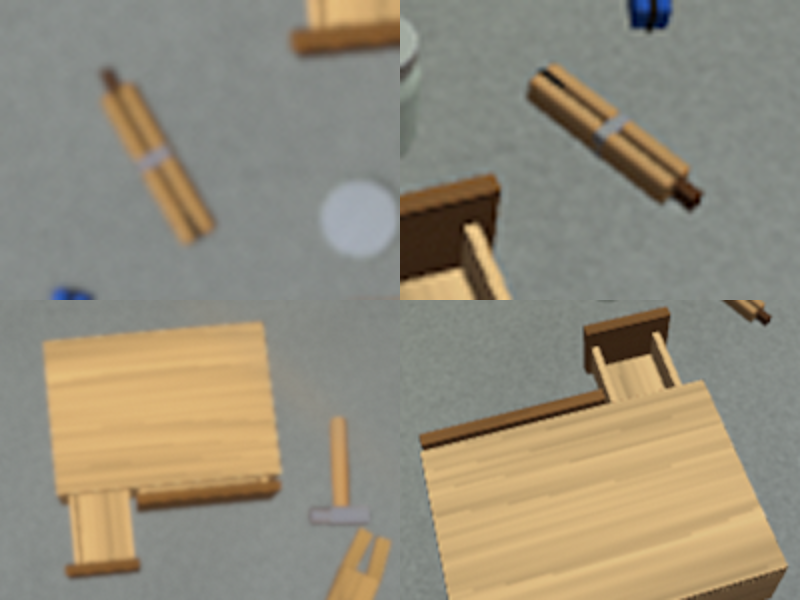

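The crop confirms it: beech bar with a grey band in the middle, leather jaws at the lower right, and a dark wedge at the upper-left end (crop (110,75)). The cabinet yaw is about 6.2°. Next I measure the clamp axis, the jar and the tool axes.

```bash
cat >> h.py <<'E'
from scipy.spatial.transform import Rotation as Ro
YAW=np.radians(6.15); XA=np.array([np.cos(YAW),np.sin(YAW),0]); YA=np.array([-np.sin(YAW),np.cos(YAW),0])
def tool():
    s=arm.state(); return s,Ro.from_euler('xyz',s['ee_rot'],degrees=True).as_matrix()
def to(target,ydir=None):
    s,R=tool(); d=R.T@(np.array(target)-s['eef_pos'])/0.06
    a=0
    if ydir is not None:
        v=R.T@np.array(ydir); a=np.degrees(np.arctan2(v[2],v[1]))
        a=(a+90)%180-90
    print('t',s['t'].round(2),'pos',s['eef_pos'].round(4),'units',d.round(3),'turn',(a/10).round(2),'j6',s['joint_positions'][5].round(1),'F',s['contact_force'].round(1),'w',round(s['width'],2))
E
python3 - <<'E'
from h import *
a=cv2.imread('pics/top0.png'); b=cv2.imread('pics/scene0.png')
for n,im,roi in(('top',a,(215,195,45,60)),('scene',b,(368,152,50,45))):
    x,y,w,h=roi; hs=cv2.cvtColor(im,cv2.COLOR_BGR2HSV)[y:y+h,x:x+w]
    m=((hs[...,1]>80)&(hs[...,0]>5)&(hs[...,0]<30)).astype(np.uint8)
    m=cv2.morphologyEx(m,cv2.MORPH_CLOSE,np.ones((7,7)))
    c=np.argwhere(m>0)[:,::-1]+[x,y]
    r=cv2.minAreaRect((ray(n,c,0.018)[:,:2]*1000).astype(np.float32)); print(n,m.sum(),r,cv2.boxPoints(r).round().tolist())
    g=((abs(hs[...,1].astype(int))<60)&(hs[...,2]>150)).astype(np.uint8)
    q=np.argwhere(g>0)[:,::-1]+[x,y]; print('band',len(q),ray(n,[q.mean(0)],0.022) if len(q) else '')
for n in('top','scene'):
    P=cloud(n,np.load(f'pics/{n}0d.npy'))
    m=(P[...,2]>0.08)&(P[...,2]<.1)&(abs(P[...,0]-.42)<.08)&(abs(P[...,1]-.12)<.08)
    q=P[m]; print('jar',n,len(q),q.min(0),q.max(0))
s,R=tool(); print(R.round(3)); to([.495,.099,.2],XA)
E
```

```text
top 395 ((462.40789794921875, 258.45074462890625), (134.4612579345703, 26.983543395996094), 30.89992904663086) [[398.0, 236.0], [412.0, 212.0], [527.0, 281.0], [513.0, 305.0]]
band 11 [[0.472907   0.27288883 0.022     ]]
scene 542 ((469.0071105957031, 260.60260009765625), (149.31097412109375, 36.61723327636719), 30.835865020751953) [[396.0, 238.0], [414.0, 207.0], [542.0, 283.0], [524.0, 315.0]]
band 6 [[0.4855261  0.26616156 0.022     ]]
jar top 286 [0.39565849 0.08015562 0.08063428] [0.44445481 0.13168048 0.09533095]
jar scene 299 [0.39482495 0.08027574 0.08006682] [0.44787471 0.13176284 0.0940368 ]
[[-0.001  0.895  0.446]
 [ 0.002  0.446 -0.895]
 [-1.     0.    -0.002]]Traceback (most recent call last):
  File "<stdin>", line 15, in <module>
  File "h.py", line 30, in to
    print('t',s['t'].round(2),'pos',s['eef_pos'].round(4),'units',d.round(3),'turn',(a/10).round(2),'j6',s['joint_positions'][5].round(1),'F',s['contact_force'].round(1),'w',round(s['width'],2))
              ^^^^^^^^^^^^
AttributeError: 'float' object has no attribute 'round'
```

```bash
sed -i "s/s\['t'\].round(2)/round(s['t'],2)/" h.py; sed -i "s/(a\/10).round(2)/round(a\/10,2)/" h.py
python3 - <<'E'
from h import *
to([.505,.0995,.2],XA)
print(ray('top',[[238.75,224.5]],.022))
E
```

```text
t 0.1 pos [ 0.2566 -0.514   0.2445] units [ 0.756  8.27  -7.299] turn 2.04 j6 83.7 F [-0.2 -0.1  0.2] w 1.0
[[0.45929546 0.25498523 0.022     ]]
```

```bash
python3 -m handwheel '[[0,0.75,-0.66,0.2],[0,1.6,-1.4,0.4],[0,2.4,-2.1,0.6],[0,3.2,-2.8,0.8],[0,4,-3.5,1],[0,4.8,-4.2,1.2],[0,5.6,-4.9,1.4],[0,6.4,-5.6,1.6],[0,7.2,-6.4,1.8],[0,8.27,-7.3,2.04]]' -1
python3 -m handwheel '[[0,0,0,0],[0,0,0,0]]'
python3 - <<'E'
from h import *
to([.505,.0995,.065],XA)
E
```

```text
t: 1.35
eef_pos: [0.4898, 0.0651, 0.2451]
ee_rot: [-151.6, 89.9, 124.5]
contact_force: [0.9, -1.1, 0.0]
width: -0.003
t: 1.6
eef_pos: [0.4892, 0.065, 0.2446]
ee_rot: [-114.9, 89.9, 161.3]
contact_force: [-1.5, -0.7, -0.2]
width: -0.002
t 1.6 pos [0.4892 0.065  0.2446] units [ 2.993  0.329 -0.54 ] turn -0.0 j6 174.1 F [-1.5 -0.7 -0.2] w -0.0
```

```bash
python3 -m handwheel '[[0,0.33,-0.54,0],[0.7,0.33,-0.54,0],[1.4,0.33,-0.54,0],[2.0,0.33,-0.54,0],[2.6,0.33,-0.54,0],[3.0,0.33,-0.54,0],[3.0,0.33,-0.54,0]]'
python3 - <<'E'
from h import *
to([.505,.0995,.065],XA)
p,d=arm.capture('scene'); cv2.imwrite('pics/s1.png',cv2.resize(p[100:280,220:500,::-1],(800,514)))
E
```

```text
t: 2.48
eef_pos: [0.5026, 0.0975, 0.0629]
ee_rot: [-97.1, 89.6, 178.9]
contact_force: [0.2, 0.5, 0.3]
width: 0.004
t 2.48 pos [0.5026 0.0975 0.0629] units [-0.035  0.044 -0.03 ] turn -0.02 j6 177.9 F [0.2 0.5 0.3] w 0.0
```

View pics/s1.png

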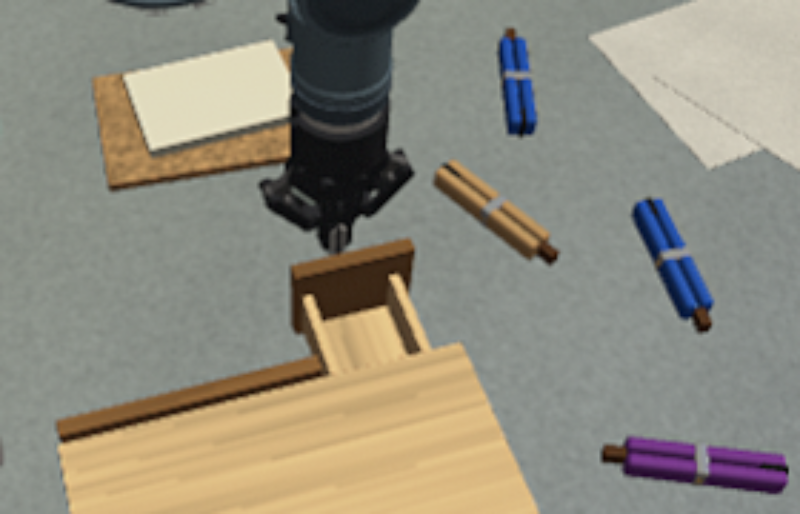

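```bash
python3 -m handwheel '[[0,0.2,0,0],[0,0.4,0,0],[0,0.6,0,0],[0,0.8,0,0],[0,1.0,0,0],[0,1.2,0,0],[0,1.4,0,0],[0,1.6,0,0],[0,1.7,0,0],[0,1.75,0,0]]'
python3 - <<'E'
from h import *
to([.505,.0995,.065],XA); print(tool()[0]['joint_positions'])
E
```

```text
t: 3.78
eef_pos: [0.607, 0.1088, 0.0634]
ee_rot: [-97.0, 89.5, 179.0]
contact_force: [-5.9, -1.1, 5.3]
width: 0.001
t 3.77 pos [0.607  0.1088 0.0634] units [-0.013 -1.707 -0.023] turn -0.02 j6 178.3 F [-5.9 -1.1  5.3] w 0.0
[ 4.25059754e+00  3.28957467e+01 -5.23037460e+00  5.23659670e+01
  4.51721513e-02  1.78268641e+02]
```

```bash
python3 -m handwheel '[[0,0.06,0,0],[0,0.12,0,0],[0,0.17,0,0],[0,0.22,0,0],[0,0.24,0,0]]'
python3 - <<'E'
from h import *
to([.505,.0995,.065],XA)
E
```

```text
t: 4.4
eef_pos: [0.6194, 0.1102, 0.0628]
ee_rot: [-94.1, 89.2, -178.1]
contact_force: [-7.9, -0.8, 5.8]
width: 0.002
t 4.4 pos [0.6194 0.1102 0.0628] units [-0.011 -1.915 -0.021] turn -0.02 j6 178.3 F [-7.9 -0.8  5.8] w 0.0
```

```bash
python3 -m handwheel '[[0,0.05,0,0],[0,0.1,0,0],[0,0.13,0,0],[0,0.13,0,0]]'
python3 - <<'E'
from h import *
to([.505,.0995,.065],XA)
E
```

```text
t: 4.9
eef_pos: [0.6224, 0.1106, 0.0624]
ee_rot: [-91.2, 88.7, -175.2]
contact_force: [-13.7, -2.7, 12.3]
width: 0.001
t 4.9 pos [0.6224 0.1106 0.0624] units [ 0.002 -1.965 -0.021] turn -0.01 j6 178.3 F [-13.7  -2.7  12.3] w 0.0
```

```bash
python3 -m handwheel '[[0,0.08,0,0],[0,0.16,0,0],[0,0.2,0,0],[0,0.2,0,0]]'
python3 -m handwheel '[[0,-0.2,0,0],[0,-0.5,0,0],[0,-0.8,0,0],[0,-0.9,0,0]]'
python3 - <<'E'
from h import *
to([.505,.0995,.065],XA)
p,d=arm.capture('scene'); cv2.imwrite('pics/s2.png',cv2.resize(p[100:280,220:500,::-1],(800,514)))
E
```

```text
t: 5.4
eef_pos: [0.6221, 0.1106, 0.0624]
ee_rot: [-89.3, 87.4, -173.2]
contact_force: [-34.5, -5.5, 30.9]
width: -0.004
t: 5.9
eef_pos: [0.5684, 0.105, 0.0649]
ee_rot: [-89.4, 87.4, -173.3]
contact_force: [0.1, -1.1, -0.0]
width: -0.001
t 5.9 pos [0.5684 0.105  0.0649] units [ 0.047 -1.059 -0.019] turn -0.01 j6 178.2 F [ 0.1 -1.1 -0. ] w -0.0
```

View pics/s2.png

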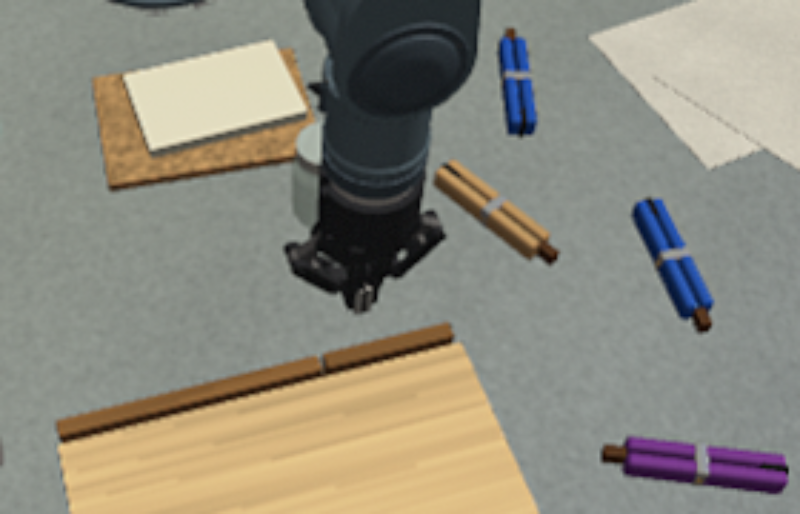

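Run:
```python
from h import *
s,R=tool(); print(R.round(3))
to(.58*XA-.1127*YA+[0,0,.066],XA)
to(.634*XA-.1127*YA+[0,0,.066],XA)
```

```text
[[-0.046  0.993  0.105]
 [-0.005  0.105 -0.994]
 [-0.999 -0.046  0.001]]
t 5.95 pos [0.568  0.105  0.0649] units [-0.02   0.071  2.605] turn -0.01 j6 178.2 F [-1.2 -0.5 -0.1] w -0.0
t 5.95 pos [0.568  0.105  0.0649] units [-0.061  0.97   2.603] turn -0.01 j6 178.2 F [-1.2 -0.5 -0.1] w -0.0
```

```bash
python3 -m handwheel '[[0,0.07,0.6,0],[0,0.07,1.3,0],[0,0.07,2.0,0],[0,0.07,2.6,0],[0,0.07,2.6,0]]'
python3 - <<'E'
from h import *
to(.634*XA-.1127*YA+[0,0,.066],XA)
E
```

```text
t: 6.58
eef_pos: [0.5904, -0.0524, 0.0649]
ee_rot: [-88.2, 87.5, -172.4]
contact_force: [-0.3, 0.7, -0.3]
width: 0.002
t 6.58 pos [ 0.5904 -0.0524  0.0649] units [-0.056  0.875 -0.049] turn -0.03 j6 163.4 F [-0.3  0.7 -0.3] w 0.0
```

```bash
python3 -m handwheel '[[0,0.5,0,0],[0,0.7,0,0],[0,0.85,0,0],[0,1.0,0,0],[0,1.1,0,0],[0,1.15,0,0],[0,1.15,0,0],[0,0.4,0,0],[0,-0.5,0,0],[0,-1,0,0]]'
python3 -m handwheel '[[0,-0.1,0,0],[0,-0.1,0,0]]'
python3 - <<'E'
from h import *
to(.58*XA-.1127*YA+[0,0,.066],XA)
p,d=arm.capture('scene'); cv2.imwrite('pics/s3.png',cv2.resize(p[100:380,200:500,::-1],(640,600)))
p,d=arm.capture('top'); cv2.imwrite('pics/t3.png',p[:,:,::-1]);P=cloud('top',d)
mm=((abs(P[...,2]-.086)<.004)&(P[...,0]>0.5)&(P[...,0]<.66)&(abs(P[...,1])<0.2)).astype(np.uint8)
n2,l2,s2,c2=cv2.connectedComponentsWithStats(mm)
for j in range(1,n2):
    if s2[j,4]>40:
        q=P[l2==j]; print(s2[j],cv2.minAreaRect((q[:,:2]*1000).astype(np.float32)),(q@XA).min(),np.percentile(q@XA,[5,95]))
E
```

```text
t: 7.82
eef_pos: [0.5283, -0.0573, 0.0674]
ee_rot: [-89.4, 87.4, -173.5]
contact_force: [0.3, -0.2, -0.1]
width: -0.001
t: 8.07
eef_pos: [0.5233, -0.0574, 0.068]
ee_rot: [-89.4, 87.5, -173.5]
contact_force: [-0.2, 0.5, -0.5]
width: 0.004
t 8.07 pos [ 0.5233 -0.0574  0.068 ] units [-0.016  1.097 -0.012] turn -0.02 j6 161.4 F [-0.2  0.5 -0.5] w 0.0
[268 152  20   6  81] ((652.5706176757812, 141.03369140625), (14.161857604980469, 53.0244140625), 3.982269287109375) 0.6569472982230155 [0.65754194 0.67063912]
[269 158  38   8 182] ((632.5513305664062, 113.13945007324219), (14.652417182922363, 102.74359893798828), 6.004954814910889) 0.6337042809609642 [0.63486211 0.64771701]
[310 172  33   9 151] ((592.7347412109375, 7.312709808349609), (14.85715389251709, 89.55535125732422), 5.977882385253906) 0.5827141954132559 [0.58388386 0.59673171]
```

View pics/s3.png

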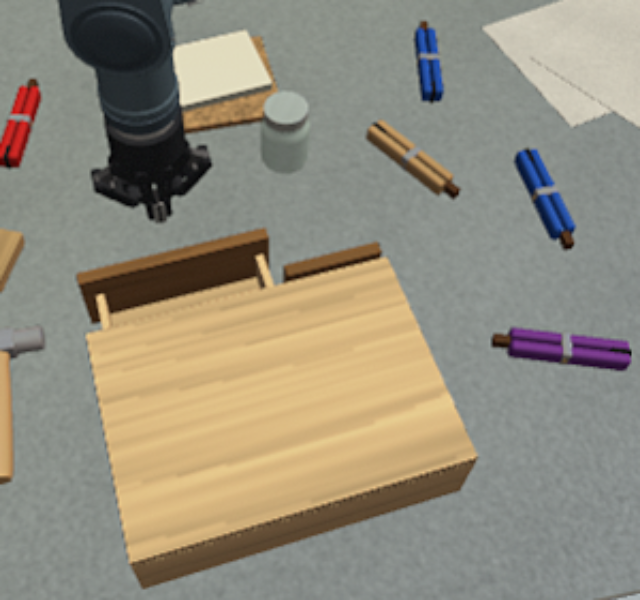

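The wide drawer is ajar (front outer face at x' 0.583, so about 51 mm out) and the narrow front is flush at 0.634. Next I hook the front from behind: raise, go over, go down.

```bash
python3 -m handwheel '[[-0.6,0,0,0],[-1.2,0,0,0],[-1.2,0.5,0,0],[-1.2,1.0,0,0],[-1.2,1.5,0,0],[-1.2,1.8,0,0],[-1.2,1.8,0,0]]'
python3 - <<'E'
from h import *
to(.621*XA-.1127*YA+[0,0,.08],XA)
E
```

```text
t: 9.05
eef_pos: [0.6369, -0.046, 0.1345]
ee_rot: [-88.6, 87.6, -172.6]
contact_force: [-0.6, 0.8, 0.4]
width: -0.003
t 9.05 pos [ 0.6369 -0.046   0.1345] units [ 0.913 -0.083 -0.021] turn -0.02 j6 164.6 F [-0.6  0.8  0.4] w -0.0
```

```bash
python3 -m handwheel '[[0.3,-0.08,0,0],[0.6,-0.08,0,0],[0.9,-0.08,0,0],[0.91,-0.08,0,0],[0.91,-0.08,0,0]]'
python3 -m handwheel '[[0,-0.1,0,0],[0,-0.2,0,0],[0,-0.3,0,0],[0,-0.45,0,0],[0,-0.65,0,0],[0,-0.85,0,0],[0,-1.05,0,0],[0,-1.25,0,0],[0,-1.4,0,0],[0,-1.5,0,0]]'
python3 -m handwheel '[[0,-0.1,0,0],[0,-0.2,0,0],[0,-0.3,0,0],[0,-0.4,0,0],[0,-0.46,0,0],[0,-0.5,0,0],[0,-0.5,0,0]]'
python3 - <<'E'
from h import *
to(.621*XA-.1127*YA+[0,0,.08],XA)
E
```

```text
t: 9.68
eef_pos: [0.6301, -0.0468, 0.0808]
ee_rot: [-88.3, 87.6, -172.3]
contact_force: [-0.0, -0.4, 1.0]
width: -0.0
t: 10.92
eef_pos: [0.54, -0.0561, 0.0846]
ee_rot: [-88.5, 87.6, -172.6]
contact_force: [1.9, 0.3, -0.7]
width: -0.002
t: 11.8
eef_pos: [0.5096, -0.0592, 0.0858]
ee_rot: [-88.5, 87.6, -172.6]
contact_force: [-0.3, -0.4, 0.4]
width: 0.002
t 11.8 pos [ 0.5096 -0.0592  0.0858] units [ 0.012  2.013 -0.02 ] turn -0.02 j6 160.9 F [-0.3 -0.4  0.4] w 0.0
```

```bash
python3 -m handwheel '[[0,0.15,0,0],[-0.7,0.15,0,0],[-1.5,0.15,0,0],[-1.5,0.15,1,0],[-1.5,0.15,0,0],[-1.5,0.15,-1,0],[-1.5,0.15,-2,0],[-1.5,0.15,-3,0],[-1.5,0.15,-4,0]]' 0
python3 - <<'E'
from h import *
p,d=arm.capture('top'); cv2.imwrite('pics/t4.png',cv2.resize(p[60:260,210:460,::-1],(750,600)));P=cloud('top',d); np.save('pics/t4d.npy',d)
q,d2=arm.capture('scene'); cv2.imwrite('pics/s4.png',cv2.resize(q[100:380,200:500,::-1],(640,600)))
mm=((abs(P[...,2]-.086)<.004)&(P[...,0]>0.4)&(P[...,0]<.66)&(abs(P[...,1])<0.2)).astype(np.uint8)
n2,l2,s2,c2=cv2.connectedComponentsWithStats(mm)
for j in range(1,n2):
    if s2[j,4]>40:
        q=P[l2==j]; print(s2[j],cv2.minAreaRect((q[:,:2]*1000).astype(np.float32)),np.percentile(q@XA,[5,95]),np.percentile(q@YA,[1,99]))
# inside drawer heights
X=P@XA;Y=P@YA;Z=P[...,2]
m=((X>.49)&(X<.65)&(Y>-.2)&(Y<-.03)&(Z>.026)&(Z<.036)).astype(np.uint8)
n2,l2,s2,c2=cv2.connectedComponentsWithStats(m)
for j in range(1,n2):
    if s2[j,4]>30: print('blk',s2[j],np.percentile(X[l2==j],[1,50,99]),np.percentile(Y[l2==j],[1,50,99]),np.median(Z[l2==j]))
m=((X>.49)&(X<.65)&(Y>-.24)&(Y<-.0)&(Z>.050)&(Z<.062)); print('walls',np.percentile(Y[m],[1,99]),np.histogram(Y[m],12))
to([.459,.257,.12],[np.cos(np.radians(30.9)),np.sin(np.radians(30.9)),0])
E
```

```text
t: 12.92
eef_pos: [0.502, 0.1516, 0.1751]
ee_rot: [-123.2, 87.0, 155.8]
contact_force: [0.2, -1.2, -0.2]
width: 0.502
[282 152  27   5  67] ((653.6105346679688, 92.91432189941406), (11.5133638381958, 71.64851379394531), 0.8953441977500916) [0.65705649 0.66614061] [-0.01353751  0.05753948]
[285 158  22   7 105] ((635.3615112304688, 90.97476959228516), (14.210350036621094, 58.163421630859375), 6.226394176483154) [0.63464455 0.64746254] [-0.00632261  0.04973106]
[314 207  74  13 358] ((491.3276062011719, -60.251731872558594), (14.097073554992676, 202.32379150390625), 6.041557788848877) [0.47569137 0.48831469] [-0.21016157 -0.01233623]
[287 230  13  17 105] ((423.3771057128906, 95.06423950195312), (47.49481964111328, 29.725465774536133), 12.241339683532715) [0.41086857 0.45057056] [0.03444257 0.06526898]
blk [346 171  24  23 474] [0.53979154 0.57113791 0.60257126] [-0.18068911 -0.14878966 -0.11730045] 0.030233457139833976
walls [-0.19965721 -0.01805693] (array([181,   5,   3,   5,   5,   5,   3,   5,   4,   4, 143,  27]), array([-0.19995777, -0.18352024, -0.16708272, -0.15064519, -0.13420766,
       -0.11777014, -0.10133261, -0.08489508, -0.06845756, -0.05202003,
       -0.0355825 , -0.01914498, -0.00270745]))
t 13.03 pos [0.5024 0.1512 0.1751] units [ 0.987 -0.4   -1.828] turn -2.2 j6 180.0 F [ 0.2 -0.7 -0.7] w 0.51
```

View pics/t4.png

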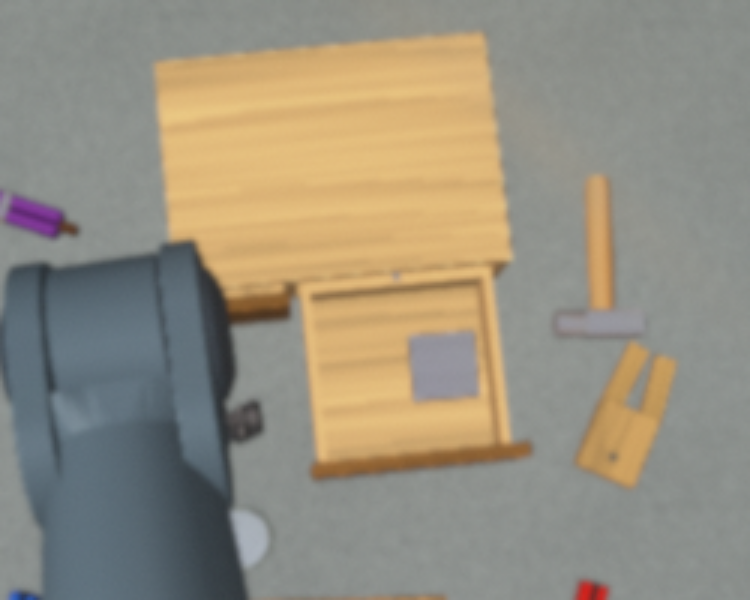

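View pics/s4.png

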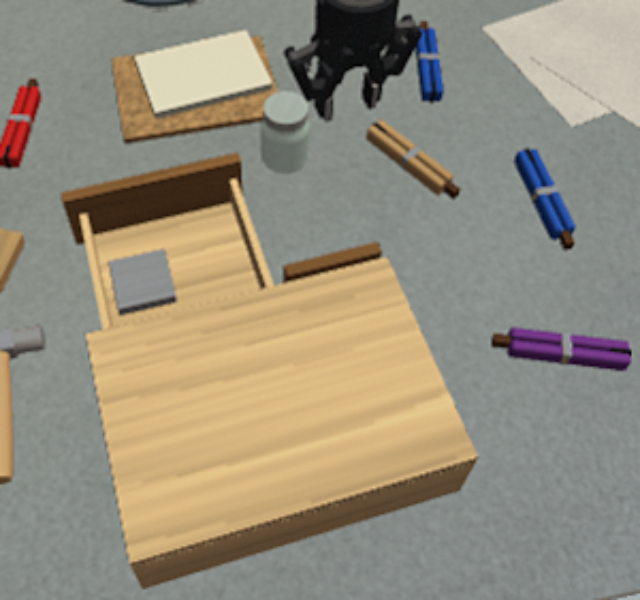

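Drawer is open with the floor clear on the left. The block is at top crop (445,365), x' 0.571, y' −0.149 (inner edge −0.117). The target lane is y' ≈ −0.073. Now to above the clamp.

```bash
python3 -m handwheel '[[0,0,-0.2,-0.7],[0,-0.1,-0.6,-1.4],[0,-0.2,-1.0,-2.2],[0.2,-0.3,-1.5,-2.2],[0.4,-0.4,-1.83,-2.2],[0.6,-0.4,-1.83,-2.2],[0.6,-0.4,-1.83,-2.2]]' 0.5
python3 - <<'E'
from h import *
p,d=arm.capture('scene'); cv2.imwrite('pics/s5.png',cv2.resize(p[90:240,320:490,::-1],(680,600)))
q,d=arm.capture('top'); cv2.imwrite('pics/t5.png',cv2.resize(q[170:290,190:310,::-1],(600,600)))
to([.460,.2565,.027],[np.cos(np.radians(30.9)),np.sin(np.radians(30.9)),0])
E
```

```text
t: 13.9
eef_pos: [0.4597, 0.2555, 0.1421]
ee_rot: [-142.6, 87.0, 158.2]
contact_force: [-0.0, -0.8, 0.1]
width: 0.752
t 14.0 pos [0.4606 0.2557 0.1432] units [1.935 0.055 0.064] turn -0.01 j6 170.1 F [ 0.5 -0.7  0.7] w 0.75
```

View pics/s5.png

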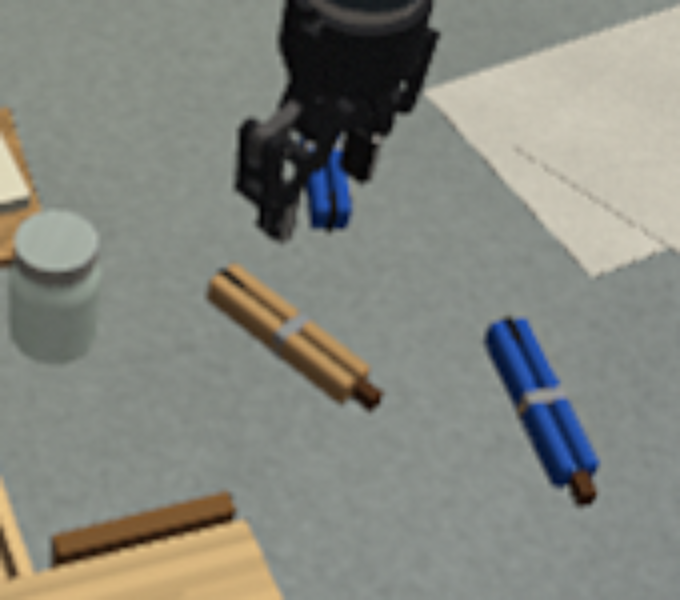

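Run:
```python
from h import *
print(ray('scene',[[392.25,171.75]],.022), ray('scene',[[375.5,158.5]],.022),ray('scene',[[411,184]],.022))
```

```text
[[0.46295727 0.25775849 0.022     ]] [[0.40962734 0.22657526 0.022     ]] [[0.51138337 0.29343113 0.022     ]]
```

```bash
python3 -m handwheel '[[0.5,0.06,0.04,0],[1.0,0.06,0.04,0],[1.5,0.06,0.04,0],[1.8,0.06,0.04,0],[2.0,0.06,0.04,0],[2.05,0.06,0.04,0],[2.05,0.06,0.04,0]]'
python3 -m handwheel '[[0,0,0,0],[0,0,0,0],[0,0,0,0],[0,0,0,0],[0,0,0,0]]' -1
python3 - <<'E'
from h import *
to([.460,.2565,.02])
E
```

```text
t: 14.88
eef_pos: [0.4598, 0.258, 0.0207]
ee_rot: [-145.3, 87.1, 155.5]
contact_force: [-0.1, 0.6, 0.1]
width: 0.753
t: 15.5
eef_pos: [0.4606, 0.2584, 0.0218]
ee_rot: [-146.8, 87.2, 154.0]
contact_force: [-0.5, -0.9, 5.7]
width: 0.31
t 15.5 pos [0.4606 0.2584 0.0218] units [ 0.029 -0.024  0.023] turn 0.0 j6 170.4 F [-0.5 -0.9  5.7] w 0.31
```

```bash
python3 -m handwheel '[[-0.2,0,0,0],[-0.6,0,0,0],[-1.1,0,0,0],[-1.7,0,0,0],[-2.3,0,0,0],[-2.6,0,0,0],[-2.6,0,0,0]]'
python3 - <<'E'
from h import *
p,d=arm.capture('scene'); cv2.imwrite('pics/s6.png',cv2.resize(p[60:240,300:490,::-1],(633,600)))
to(.568*XA-.073*YA+[0,0,.19],XA)
E
```

```text
t: 16.38
eef_pos: [0.4687, 0.2555, 0.1796]
ee_rot: [-150.5, 87.3, 150.3]
contact_force: [0.4, 0.3, -1.0]
width: 0.311
t 16.43 pos [0.4678 0.2551 0.1782] units [-0.369 -0.787  4.703] turn 2.46 j6 169.8 F [-0.1  0.1 -1.6] w 0.31
```

View pics/s6.png

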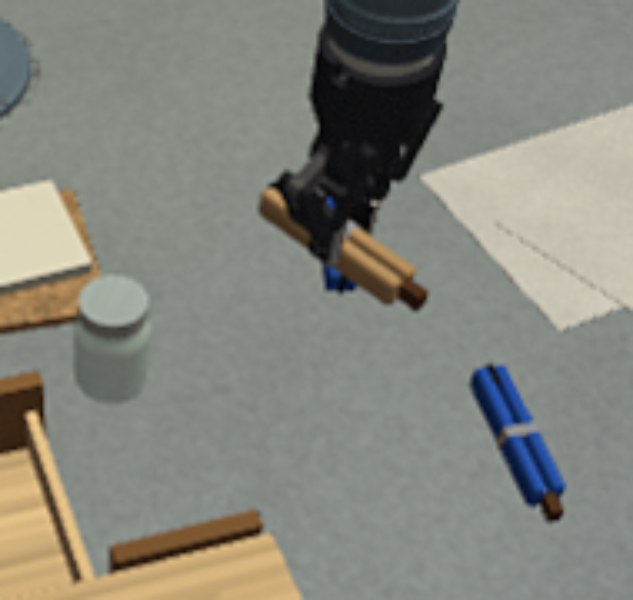

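```bash
python3 -m handwheel '[[-0.1,-0.1,0.5,0.4],[-0.2,-0.2,1.1,0.8],[-0.3,-0.3,1.7,1.2],[-0.36,-0.4,2.3,1.6],[-0.36,-0.5,2.9,2.0],[-0.36,-0.6,3.5,2.46],[-0.36,-0.7,4.1,2.46],[-0.36,-0.78,4.5,2.46],[-0.36,-0.78,4.7,2.46],[-0.36,-0.78,4.7,2.46]]'
python3 - <<'E'
from h import *
p,d=arm.capture('scene'); cv2.imwrite('pics/s7.png',cv2.resize(p[60:300,200:440,::-1],(600,600)))
q,d2=arm.capture('top'); cv2.imwrite('pics/t7.png',cv2.resize(q[100:250,240:440,::-1],(800,600)))
to(.568*XA-.073*YA+[0,0,.10],XA)
E
```

```text
t: 17.68
eef_pos: [0.5725, -0.0114, 0.1885]
ee_rot: [-123.3, 87.1, 152.9]
contact_force: [-0.4, 0.7, -0.9]
width: 0.312
t 17.77 pos [ 0.5722 -0.0105  0.189 ] units [1.481 0.064 0.062] turn 0.01 j6 165.8 F [ 0.5  0.8 -1.5] w 0.31
```

View pics/s7.png

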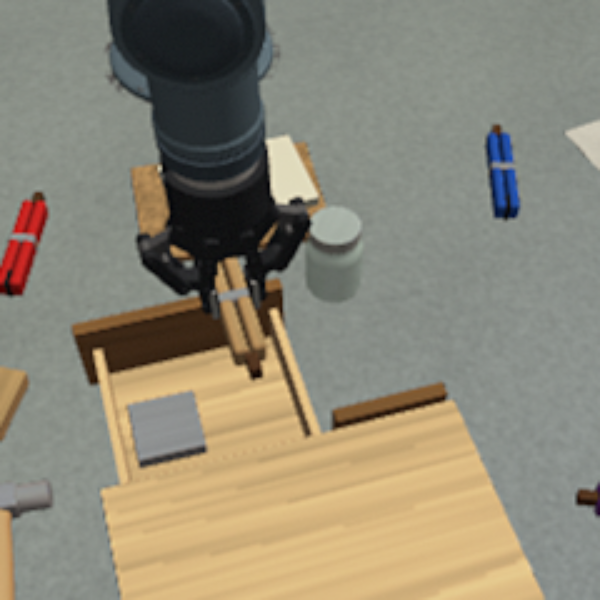

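View pics/t7.png

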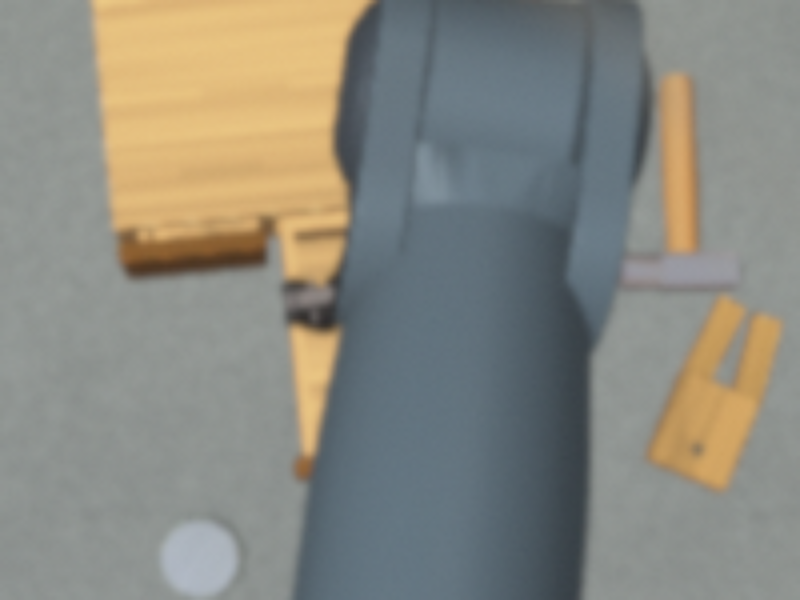

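Run:
```python
from h import *
s,R=tool()
for n,u,z in (('band',[292.8,178.4],.19),('wedgeL',[299.5,204],.189),('wedge',[303.2,209.5],.18)):
    p=ray('scene',[u],z)[0]; print(n,p,p@XA,p@YA)
print(s['eef_pos']@XA,s['eef_pos']@YA,R.round(3))
```

```text
band [ 0.57632363 -0.01013865  0.19      ] 0.5719206211857394 -0.07182286420631266
wedgeL [ 0.64170395 -0.00602435  0.189     ] 0.6373654407581051 -0.07473655086688602
wedge [ 6.49645768e-01 -3.53070368e-04  1.80000000e-01] 0.6458691230297745 -0.06994872921944431
0.5678206747895099 -0.07173697027552803 [[-0.044  0.993  0.108]
 [ 0.023  0.109 -0.994]
 [-0.999 -0.041 -0.027]]
```

```bash
python3 - <<'E'
from h import *
to(.564*XA-.073*YA+[0,0,.10],XA); to(.564*XA-.073*YA+[0,0,.055],XA)
E
python3 -m handwheel '[[0.3,0,0.03,0],[0.7,0,0.05,0],[1.1,0,0.06,0],[1.4,0,0.06,0],[1.48,0,0.06,0],[1.48,0,0.06,0]]'
python3 - <<'E'
from h import *
p,d=arm.capture('scene'); cv2.imwrite('pics/s8.png',cv2.resize(p[120:280,220:380,::-1],(600,600)))
to(.564*XA-.073*YA+[0,0,.042],XA)
E
```

```text
t 17.77 pos [ 0.5722 -0.0105  0.189 ] units [ 1.484 -0.003  0.062] turn 0.01 j6 165.8 F [ 0.5  0.8 -1.5] w 0.31
t 17.77 pos [ 0.5722 -0.0105  0.189 ] units [2.233 0.028 0.082] turn 0.01 j6 165.8 F [ 0.5  0.8 -1.5] w 0.31
t: 18.52
eef_pos: [0.5686, -0.0114, 0.1005]
ee_rot: [-123.6, 87.2, 152.7]
contact_force: [-1.0, 0.1, -0.2]
width: 0.311
t 18.57 pos [ 0.5691 -0.0116  0.1009] units [0.981 0.03  0.035] turn 0.01 j6 165.6 F [ 0.2 -0.  -1.1] w 0.31
```

View pics/s8.png

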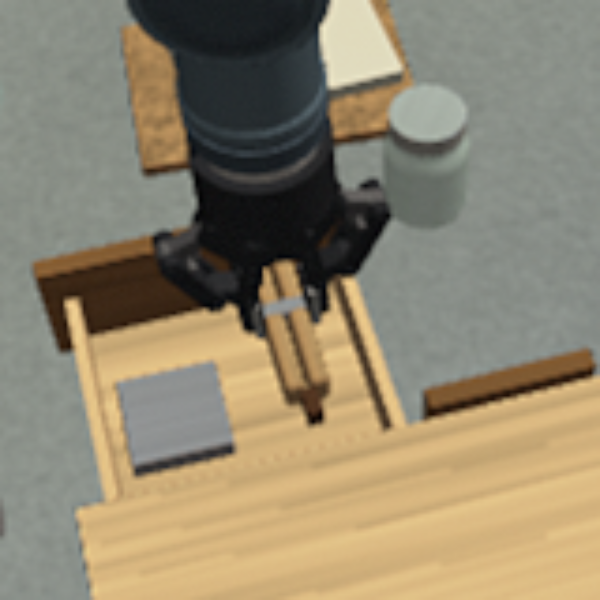

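```bash
python3 -m handwheel '[[0.2,0,0.02,0],[0.45,0.02,0.03,0],[0.7,0.03,0.04,0],[0.9,0.03,0.04,0],[0.98,0.03,0.04,0],[0.98,0.03,0.04,0]]'
python3 - <<'E'
from h import *
to(.564*XA-.073*YA+[0,0,.037],XA)
E
```

```text
t: 19.32
eef_pos: [0.5682, -0.0124, 0.0416]
ee_rot: [-123.7, 87.2, 152.6]
contact_force: [-0.1, 0.4, 0.3]
width: 0.31
t 19.32 pos [ 0.5682 -0.0124  0.0416] units [ 0.076  0.009 -0.001] turn 0.01 j6 165.5 F [-0.1  0.4  0.3] w 0.31
```

```bash
python3 -m handwheel '[[0.03,0,0,0],[0.06,0,0,0],[0.08,0,0,0],[0.08,0,0,0]]'
python3 - <<'E'
from h import *
p,d=arm.capture('scene'); cv2.imwrite('pics/s9.png',cv2.resize(p[140:260,240:360,::-1],(600,600)))
to(.564*XA-.073*YA+[0,0,.037],XA)
E
```

```text
t: 19.82
eef_pos: [0.5683, -0.0124, 0.0372]
ee_rot: [-123.9, 87.2, 152.4]
contact_force: [-1.4, -0.3, 1.2]
width: 0.311
t 19.88 pos [ 0.5683 -0.0124  0.0372] units [ 0.003  0.006 -0.003] turn 0.01 j6 165.5 F [-1.4  0.1  2.2] w 0.31
```

View pics/s9.png

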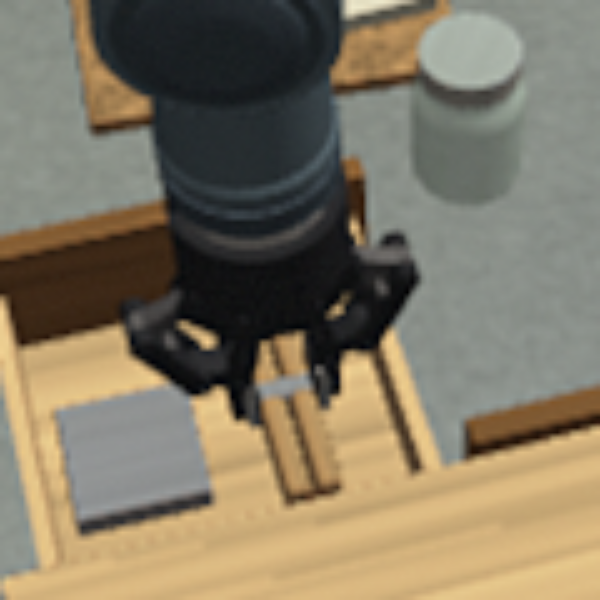

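```bash
python3 -m handwheel '[[0.02,0,0,0],[0.03,0,0,0],[0.03,0,0,0]]'
python3 -m handwheel '[[0,0,0,0],[0,0,0,0],[0,0,0,0],[0,0,0,0]]' -0.1
python3 -m handwheel '[[-0.1,0,0,0],[-0.3,0,0,0],[-0.6,0,0,0],[-1.0,0,0,0],[-1.5,0,0,0],[-2.0,0,0,0],[-2.5,0,0,0],[-2.5,0,0,0]]'
python3 - <<'E'
from h import *
p,d=arm.capture('scene'); cv2.imwrite('pics/s10.png',cv2.resize(p[120:280,220:380,::-1],(600,600)))
to(.44*XA-.1127*YA+[0,0,.066],XA)
E
```

```text
t: 20.25
eef_pos: [0.5695, -0.0122, 0.0368]
ee_rot: [-125.9, 87.3, 150.4]
contact_force: [-2.0, -0.5, 7.0]
width: 0.308
t: 20.75
eef_pos: [0.5693, -0.0123, 0.0365]
ee_rot: [-125.6, 87.3, 150.7]
contact_force: [-0.2, -0.8, 0.7]
width: 0.447
t: 21.75
eef_pos: [0.5777, -0.016, 0.1899]
ee_rot: [-129.1, 87.7, 147.2]
contact_force: [0.9, -0.4, 0.5]
width: 0.449
t 21.8 pos [ 0.5766 -0.0159  0.188 ] units [ 2.093 -2.123  0.634] turn 0.01 j6 165.3 F [ 0.5  0.  -0.3] w 0.45
```

View pics/s10.png

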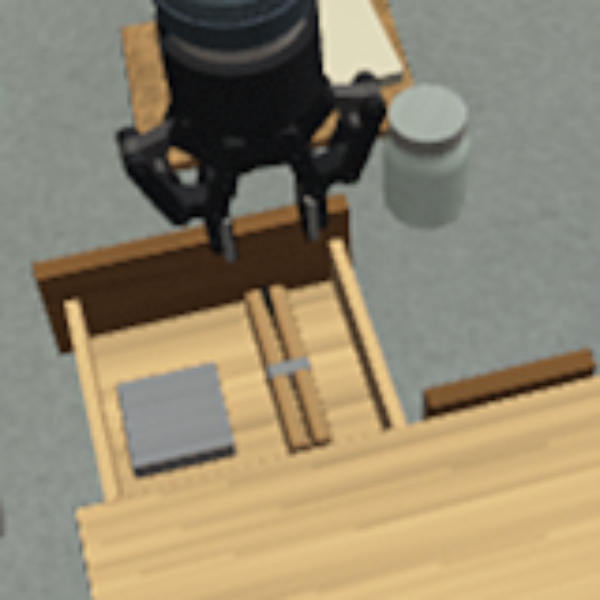

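Released cleanly. The clamp lies flat left of the block, with the band at crop (288,368) and the drawer's left wall free. Next I move round in front and close the drawer.

```bash
python3 -m handwheel '[[0,-0.5,0.1,0],[0,-1.1,0.3,0],[0,-1.7,0.5,0],[0,-2.1,0.63,0],[0,-2.12,0.63,0],[0.5,-2.12,0.63,0],[1.0,-2.12,0.63,0],[1.6,-2.12,0.63,0],[2.05,-2.12,0.63,0],[2.05,-2.12,0.63,0]]' -1
python3 - <<'E'
from h import *
to(.6304*XA-.1115*YA+[0,0,.066],XA)
p,d=arm.capture('top'); cv2.imwrite('pics/t11.png',cv2.resize(p[60:260,210:460,::-1],(750,600)))
E
```

```text
t: 23.05
eef_pos: [0.448, -0.0636, 0.0663]
ee_rot: [-126.1, 87.2, 150.2]
contact_force: [-0.2, -0.2, 0.5]
width: 0.002
t 23.05 pos [ 0.448  -0.0636  0.0663] units [-0.121  3.195  0.013] turn 0.02 j6 157.1 F [-0.2 -0.2  0.5] w 0.0
```

View pics/t11.png

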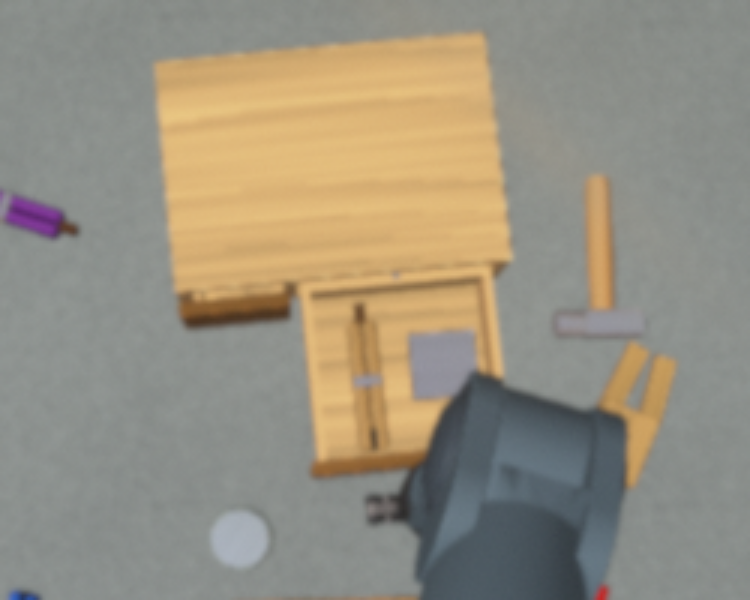

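```bash
python3 -m handwheel '[[0,0.15,0,0],[-0.01,0.3,0,0],[-0.02,0.45,0,0],[-0.03,0.6,0,0],[-0.03,0.8,0,0],[-0.04,1.0,0,0],[-0.05,1.2,0,0],[-0.06,1.4,0,0],[-0.06,1.55,0,0],[-0.06,1.65,0,0]]'
python3 -m handwheel '[[0,0.1,0,0],[0,0.25,0,0],[-0.02,0.4,0,0],[-0.03,0.55,0,0],[-0.04,0.7,0,0],[-0.05,0.85,0,0],[-0.05,1.0,0,0],[-0.06,1.1,0,0],[-0.06,1.18,0,0],[-0.06,1.22,0,0]]'
python3 - <<'E'
from h import *
to(.6304*XA-.1115*YA+[0,0,.066],XA)
E
```

```text
t: 24.35
eef_pos: [0.5485, -0.053, 0.0678]
ee_rot: [-127.3, 87.4, 149.0]
contact_force: [-1.3, -0.4, 0.3]
width: 0.002
t: 25.6
eef_pos: [0.6197, -0.0452, 0.0682]
ee_rot: [-124.2, 87.2, 152.1]
contact_force: [-7.0, -1.3, 1.7]
width: 0.001
t 25.6 pos [ 0.6197 -0.0452  0.0682] units [0.023 0.319 0.005] turn 0.01 j6 163.2 F [-7.  -1.3  1.7] w 0.0
```

Final press and release in one call.

```bash
python3 -m handwheel '[[0,0.1,0,0],[0,0.2,0,0],[0,0.3,0,0],[0,0.4,0,0],[0,0.5,0,0],[0,0.6,0,0],[0,0.65,0,0],[0,0.65,0,0],[0,0.65,0,0],[0,0.65,0,0]]'
python3 -m handwheel '[[0,-0.2,0,0],[0,-0.5,0,0],[0,-0.9,0,0],[0,-1.3,0,0],[0,-1.7,0,0],[0,-2.1,0,0],[-0.5,-2.5,0,0],[-1,-2.5,0,0],[-1,-2.5,0,0]]'
python3 - <<'E'
from h import *
p,d=arm.capture('scene'); cv2.imwrite('pics/s12.png',cv2.resize(p[100:380,160:480,::-1],(640,560)))
Q=cloud('scene',d)
q,d=arm.capture('top'); P=cloud('top',d); cv2.imwrite('pics/t12.png',cv2.resize(q[60:300,210:460,::-1],(625,600)))
for P_ in(P,Q):
  mm=((abs(P_[...,2]-.086)<.003)&(P_[...,0]>0.45)&(P_[...,0]<.68)&(abs(P_[...,1])<0.2)).astype(np.uint8)
  n2,l2,s2,c2=cv2.connectedComponentsWithStats(mm)
  for j in range(1,n2):
    if s2[j,4]>30:
        w=P_[l2==j]; print(s2[j],np.percentile(w@XA,[5,95]).round(4),np.percentile(w@YA,[1,99]).round(3))
to([.5,0,.2])
E
```

```text
t: 26.85
eef_pos: [0.6382, -0.0431, 0.0675]
ee_rot: [-107.9, 85.2, 168.3]
contact_force: [-56.3, -8.8, 44.9]
width: -0.001
t: 27.98
eef_pos: [0.4979, -0.061, 0.1422]
ee_rot: [-108.1, 85.7, 168.1]
contact_force: [1.2, 0.3, -0.0]
width: -0.001
[267 145  45  13 239] [0.6575 0.6882] [-0.021  0.097]
[312 145   8   9  32] [0.657  0.6785] [-0.046 -0.025]
[319 145  18   8  56] [0.6571 0.675 ] [-0.09  -0.046]
[337 145  20   6  49] [0.6573 0.6702] [-0.147 -0.095]
[308 152  52  10 226] [0.6345 0.6477] [-0.151 -0.013]
[269 158  38   8 165] [0.635  0.6473] [-0.006  0.096]
[333 213  46  17 272] [0.6379 0.6508] [-0.006  0.096]
[239 225  93  28 566] [0.6366 0.6499] [-0.21  -0.013]
t 28.07 pos [ 0.4957 -0.0604  0.1395] units [-0.993  0.101 -1.019] turn 0.0 j6 159.7 F [-0.6  0.5 -1.4] w -0.0
```

View pics/s12.png

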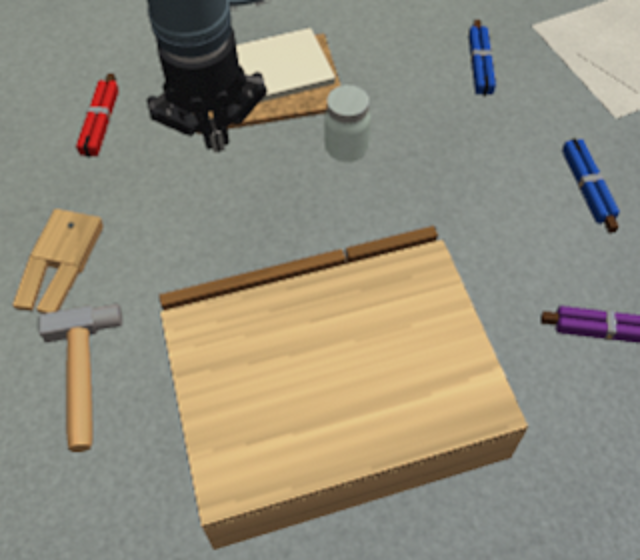

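View pics/t12.png

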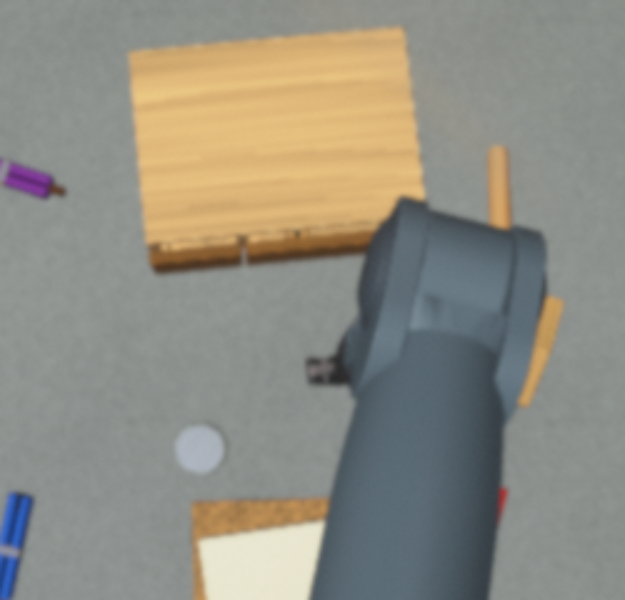

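Both fronts are flush (scene (255,280) and (392,243)), and the jar, bench pin and hammer are where they were. Handing in.

Run:
```python
from rig import arm
print(arm.finish_job())
```

```text
the job is handed in; nothing more can be done
None
```

The ring clamp is lying flat on the wide drawer's floor beside the steel block, and both drawers are shut. I handed the job in at about 28 s of the 72 s; no verdict was reported.

**What I did:**
- I pushed the narrow drawer home, then pressed the wide one so it sprang about 51 mm out, and pulled it open by hooking the front from behind.
- I picked up the beech clamp, lowered it to the floor left of the block until it touched, and let go.
- Then I pushed the wide drawer home.

**Last checks:**
- **Drawers:** The top view puts both fronts at 0.635 m, where the wide one started latched. The scene camera reads 2–3 mm farther in, but agrees to about 1 mm between the two fronts.
- **Clamp and block:** After I let go, and again just before closing, pictures showed the clamp flat beside the block. With the drawer shut I could not see inside, so I did not check either of them after closing.
- **Bystanders:** The jar, bench pin and hammer looked unmoved in the pictures; I did not measure them again at the end.

**Less clean than planned:** The pushes to latch the drawers tilted the tool a few degrees. The last one reached about 70 N at the wrist, under the 120 N limit.

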